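# Open the pass box's outer door after checking the inner one

### The job

The pass box on the bench is the airlock of the closed gauge store: its inner door is the lift-up door with a black bar handle next to the store, its outer door the one at the loading shelf. First make sure by touch that the inner door is fully shut, pressing its handle down firmly against the stop for about half a second; only then lift the outer door by its handle all the way up and let go of it, so that it stays open while the inner door stays shut. Never raise the inner door, and do not disturb the gauge block waiting on the loading shelf.

Things in the scene. Friction and masses are not known exactly. Their poses are not given: they have to be found in the camera images.
- store: Closed gauge store: fixed low dark steel box with an aluminium-framed clear window on top, 160 (x) x 170 (y) x 82 mm high; origin at the centre of its underside. At the left or right end of the pass box (varies), its centre is about 103 mm from the inner door's handle, 265 mm from the outer's. At the other end is the loading shelf, an open dark tray of the same plan, 30 mm high, floor at z = 20 mm.
- gate_left: Left (+y) door of the pass box (fixed chamber 142 x 190 (y) x 85 mm high): steel plate sliding straight up and down, with a black bar handle on two posts at x = +-25 mm. Origin: centre of the bar, 70 (x) x 14 (y) x 18 mm; x along the bar, z up. Origin height 120 mm shut, 180 mm fully open; starts 0 to 10 mm off its seat. Below the bar it is free down to z = 86 mm, the highest thing near.
- gate_right: Right (-y) door of the same pass box, identical, its handle 162 mm from the left one's; same origin, axes and heights. Each door weighs 0.15 kg and stays at any height by 4 N of friction: pressing it down takes about 3 N until it meets its firm stop (then press with some 6 to 15 N), lifting it about 6 N.
- block_center (a point): Centre of a plain steel gauge block, 25 x 26 x 22 mm, loose on the loading shelf beside a ring gauge (58 mm across, 18 mm high); a bystander, not to be moved.

How it is judged:
On the way, in this order (a step that is already met when the one before it is completed fails the run):
1. the inner door is pressed down by the fingers (over 4.5 N, more than its friction) and is shut (within 3 mm), the outer door still down (((y of store in the frame of gate_left above 0 m and height (world z) of gate_left below 0.123 m and contact force between the fingers and gate_left above 4.5 N and height (world z) of gate_right below 0.135 m) or (y of store in the frame of gate_left below 0 m and height (world z) of gate_right below 0.123 m and contact force between the fingers and gate_right above 4.5 N and height (world z) of gate_left below 0.135 m))), for 0.1 s.
2. the outer door is raised by at least 45 mm with the inner door shut (((y of store in the frame of gate_left above 0 m and height (world z) of gate_left below 0.1235 m and height (world z) of gate_right above 0.165 m) or (y of store in the frame of gate_left below 0 m and height (world z) of gate_right below 0.1235 m and height (world z) of gate_left above 0.165 m))), for 0.2 s.
At the end, for the whole second after the job is handed in: The outer door (loading shelf side) stands open, raised at least 45 mm of its 60 mm, released and at rest; the inner door (store side) is shut to within 3.5 mm; the gauge block is within 20 mm of where it lay (((y of store in the frame of gate_left above 0 m and height (world z) of gate_left below 0.1235 m and height (world z) of gate_right above 0.165 m and linear speed of gate_right below 0.01 m/s) or (y of store in the frame of gate_left below 0 m and height (world z) of gate_right below 0.1235 m and height (world z) of gate_left above 0.165 m and linear speed of gate_left below 0.01 m/s)) and distance of block_center from where it was at the start of the episode below 0.02 m); the robot touches nothing.
It fails at once if the outer door is raised more than 20 mm while the inner door is not shut (more than 3.5 mm up) ((y of store in the frame of gate_left above 0 m and height (world z) of gate_right above 0.14 m and height (world z) of gate_left above 0.1235 m) or (y of store in the frame of gate_left below 0 m and height (world z) of gate_left above 0.14 m and height (world z) of gate_right above 0.1235 m)).
It fails at once if the inner door is raised more than 20 mm ((y of store in the frame of gate_left above 0 m and height (world z) of gate_left above 0.14 m) or (y of store in the frame of gate_left below 0 m and height (world z) of gate_right above 0.14 m)).
It fails at once if the gauge block on the loading shelf is moved by more than 20 mm (distance of block_center from where it was at the start of the episode above 0.02 m).
It also fails if it takes over 46 s, if anything falls off the work surface, if the arm or the gripper's body presses on something with over 40 N, if the wrist force passes 120 N, or if a joint passes its speed limit or range.

### The arm

A 6-joint arm with a two-finger parallel gripper is mounted at the origin on a cart in front of the work surface, level with it; the furniture and walls round the work are solid. World frame = base frame: x ahead of the robot, y to its left, z up, the work surface at z = 0. Lengths are in m, angles in rad, forces in N, time in s.
With the tool pointing down it reaches from about 0.3 to 0.775 m from the base axis. Payload 14.6 kg.
Tool frame: the origin (TCP) lies at the very end of the fingers, on their centre line; the grasp point (between the pads) lies 19 mm behind it; z points along the fingers, y is the line along which they close (so a half turn about z gives the same grasp; the last joint's range is limited). The gripper opens to 94 mm and grips with 3 to 60 N. Pads are 16 mm wide; open, the fingers measure 119 mm over their backs; the gripper's body (75 mm by 177 mm) begins 78 mm behind the grasp point.
Start: joints at [1.098, 0.3, 1.521, -0, 1.321, -0.067], TCP at [0.217, 0.505, 0.205] pointing down, gripper open.
Joint ranges: [-3.03, 3.03], [-0.79, 2.21], [0.23, 2.52], [-1.04, 4.18], [0, 3.07], [-2.55, 2.55]. Speed limits (rad/s): [2.22, 2.22, 2.57, 3.14, 3.14, 3.14].

### API

Orientations are given as a 3x3 rotation matrix whose columns are the frame's x, y, z axes.
In Python, from rig import readout, cams, ticket gives the robot as it stands.
- The arm moves only by the tool drive_tool, never from a script. Its argument "rows" is a list of rows, each a list of 3 entries, a list of its own where there are three numbers: the shift along the tool's x, y, z normalised to -1 to 1, where 1 is 0.02 m, then the turn, a rotation vector about the tool's x, y, z normalised to -1 to 1, where 1 is 6 degrees, then the finger opening in mm, from 0 to 94. A call has 1 to 8 rows; each row shifts and turns the commanded pose from where the row before left it, along the tool's axes as they then stand; what a row does not reach is not made up. A row lasts 1/10 s, in which the tool goes at most 50 mm and 8.59 degrees, less where a joint would pass 70% of its speed; a pose out of reach is approached as far as the arm can. A call with a number of a shift or a turn outside -1 to 1 is refused whole. A call with a gripper value outside its range is refused whole. The fingers move at their own pace and stop on an object; "force" is the grip in N (left out, the last holds). Time passes only in rows, so rows that do not move let the fingers close. It gives the time, the measured TCP pose, the force, the opening and the grip force at its end, in the units of the state.
- readout.read_state(): the state, without advancing time (a new reading comes with each control period).
- cams.camera(name): name is "scene" or "top" or "wrist"; returns a dict with "image" (480x640x3 uint8, red, green, blue), "fx", "fy", "cx", "cy" (pixels), "distortion" ([k1, k2, p1, p2, k3] as OpenCV has them; the pictures are not rectified), "eye" and "rotation" of the camera in the world. Camera axes: x right, y up, looking along -z (the intrinsics and any distortion apply to the point x, -y, -z); pixel columns grow to the right and rows downward; lengths in m; the calibration is good to about 2 mm. A picture is of the moment at which its call begins. There is no depth.
- ticket.hand_in(): hands the job in; it is judged then, once.
The state is a dict: "clock": time; "joint_pos": joint angles; "qvel": joint speeds; "joint_torque": joint torques, N m; "tool_pos": TCP position; "tool_rot": TCP orientation; "contact_force": force on the tool from outside, world axes, zero at the start; "wrist_torque": the same for the moment, N m; "finger_gap": opening from 0.0 (shut) to 1.0 (fully open); "finger_force": force on a finger pad.
Only numpy, scipy, OpenCV 4.12 (cv2) and the standard library are available. Lean on these libraries where they do the work, as an engineer would, in place of code of your own. Each camera call takes 0.05 s, during which the arm holds its last target. There are 200 camera calls.

## Working session

There is one attempt and no reset: what is moved stays moved. The work goes in short steps, Python scripts to look and compute and a tool call to move; the robot and the scene stay as the last step left them, time stands still between calls to the robot, and variables do not carry over. Pictures are saved under pics/ and viewed, at most 10 in all, crops included, and the job is handed in when it is done.

Besides the shell and the picture viewer there is one more tool, called as name(argument=value, ...) on one line, values as JSON. drive_tool: Moves the arm, as the interface text tells. Scaled input: -1 to 1 covers 0.02 m each way for a shift and 6 degrees each way for a turn. Its arguments: {"type":"object","properties":{"rows":{"type":"array","items":{"type":"array"}},"force":{"type":"number"}},"required":["rows"]}

```bash
mkdir -p pics
python3 - <<'E'
from rig import readout,cams
import cv2,pickle
d={}
for n in("top","scene"):
    c=cams.camera(n);d[n]=c;cv2.imwrite(f"pics/{n}0.png",c["image"][:,:,::-1]);print(n,c["fx"],c["eye"],c["rotation"],c["distortion"])
pickle.dump(d,open("c0.pkl","wb"))
s=readout.read_state();print(s["tool_pos"],s["tool_rot"],s["clock"])
E
```

```text
top 501.6156530235064 [0.28283422 0.03519379 1.14369334] [[-0.00877249  0.98066324 -0.19550614]
 [-0.99992459 -0.01028326 -0.00671381]
 [-0.00859442  0.1954325   0.9806795 ]] [-0.08591524  0.          0.          0.          0.        ]
scene 511.88218428580785 [-0.11583935 -0.52278354  0.63098756] [[ 0.6687289   0.43180225 -0.60526728]
 [-0.7432121   0.36532034 -0.56051479]
 [-0.0209151   0.8246744   0.56522092]] [-0.0256815  0.         0.         0.         0.       ]
[0.21699598 0.50513237 0.20495115] [[-9.18799559e-01  3.94724111e-01 -4.97059596e-04]
 [ 3.94724413e-01  9.18799103e-01 -9.19709199e-04]
 [ 9.36665153e-05 -1.04122996e-03 -9.99999454e-01]] 0.1
```

View pics/top0.png

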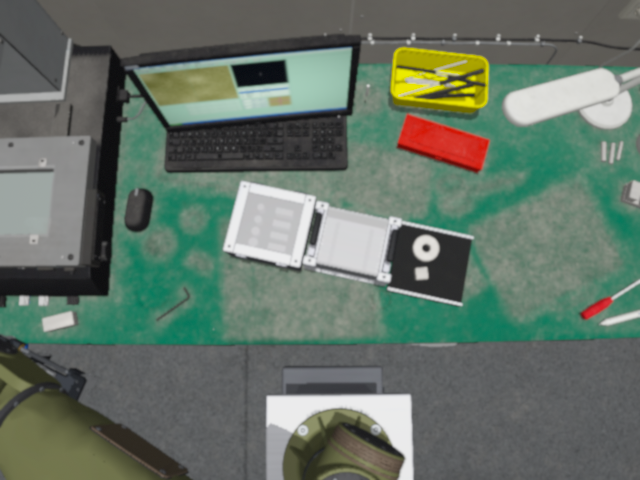

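View pics/scene0.png

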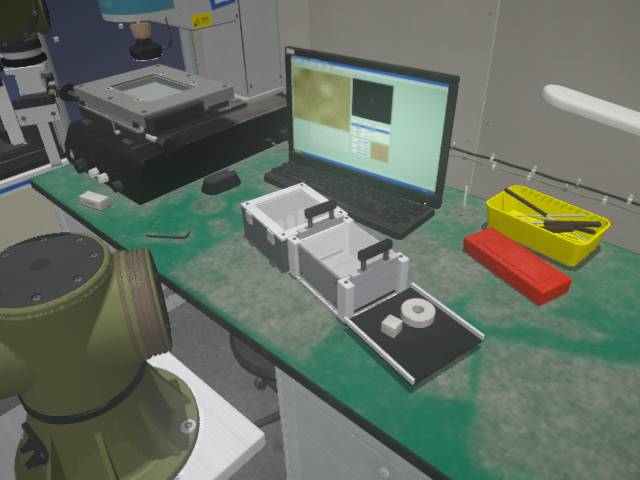

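The top view shows the store (framed window) at (270,225), on the left (+y). So the inner door is gate_left, with its bar near (314,236), and the outer is gate_right, near (394,250). In the scene view the bars are near (320,210) and (376,250).

```bash
cat > h.py <<'E'
import numpy as np,cv2
def ray(c,u,v):
    K=np.array([[c["fx"],0,c["cx"]],[0,c["fy"],c["cy"]],[0,0,1]])
    x,y=cv2.undistortPoints(np.array([[[u,v]]],float),K,np.array(c["distortion"]))[0,0]
    return np.array(c["eye"]),np.array(c["rotation"])@[x,-y,-1]
def plane(c,u,v,z):
    e,d=ray(c,u,v);return e+d*(z-e[2])/d[2]
def tri(r1,r2):
    (a,d),(b,f)=r1,r2
    t,s=np.linalg.lstsq(np.c_[d,-f],b-a,rcond=None)[0]
    return (a+d*t+b+f*s)/2,np.linalg.norm(a+d*t-b-f*s)
E
python3 - <<'E'
import pickle,cv2,numpy as np
d=pickle.load(open("c0.pkl","rb"))
a=d["top"]["image"][170:310,215:485,::-1];b=d["scene"]["image"][180:300,230:430,::-1]
A=cv2.resize(a,(800,415),interpolation=cv2.INTER_CUBIC)
B=cv2.resize(b,(800,480),interpolation=cv2.INTER_CUBIC)
cv2.imwrite("pics/a.png",A);cv2.imwrite("pics/b.png",B)
E
```

```text
(no output)
```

View pics/a.png

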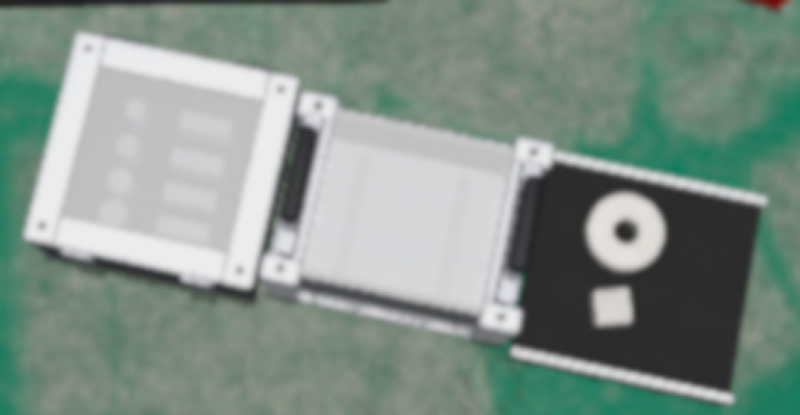

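View pics/b.png

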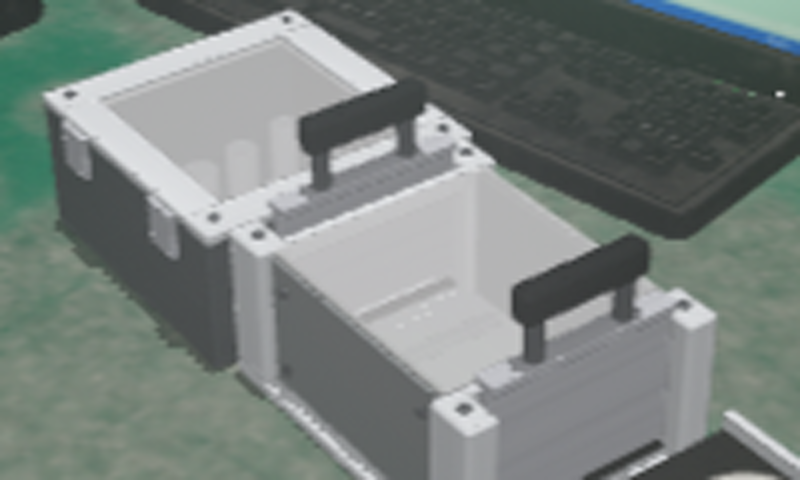

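The crops show the bars clearly. In top pixels the inner bar is centred at about (315.9,229.1) and the outer at (392.5,245.6). In scene pixels they are at (320.7,209.2) and (375.2,249.7). Next I triangulate them.

Run:
```python
import pickle
from h import *
d=pickle.load(open("c0.pkl","rb"));T,S=d["top"],d["scene"]
P={}
for n,t,s in(("in",(315.9,229.1),(320.7,209.2)),("out",(392.5,245.6),(375.2,249.7))):
    P[n],e=tri(ray(T,*t),ray(S,*s));print(n,P[n].round(4),e)
v=P["in"]-P["out"];print(np.linalg.norm(v),np.degrees(np.arctan2(-v[0],v[1])))
f=lambda u,v:(215+u/2.963,170+v/2.963)
for a,b in(((306,128),(293,222)),((533,178),(517,272))):
    A,B=plane(T,*f(*a),.129),plane(T,*f(*b),.129);w=A-B;print(A,B,np.linalg.norm(w),np.degrees(np.arctan2(w[1],w[0])))
```

```text
in [0.4962 0.0438 0.129 ] 0.001159959918074053
out [ 0.4599 -0.1133  0.1271] 0.00015765826383435565
0.16121113228813239 -13.029487871805355
[0.5295221  0.03891985 0.129     ] [0.46261349 0.04855542 0.129     ] 0.06759886208445434 -8.194874349378807
[ 0.49201536 -0.11914414  0.129     ] [ 0.42599562 -0.10553794  0.129     ] 0.06740723062927406 -11.645207882851047
```

Store on +y, so the inner door is gate_left. Box yaw is about -13°. I'll start with the approach, closing the fingers.

drive_tool(rows=[[[0,-0.5,0],[0,0,-0.86],0],[[0,-0.9,0],[0,0,-0.86],0],[[-0.7,-1,0],[0,0,0],0],[[-0.8,-1,0],[0,0,0],0],[[-0.8,-1,0],[0,0,0],0],[[-0.9,-1,0],[0,0,0],0],[[-1,-1,0],[0,0,0],0],[[-1,-1,0],[0,0,0],0]], force=30)

```text
clock: 0.9
tool_pos: [0.2824, 0.3377, 0.2053]
tool_rot: [[-0.975, 0.224, -0.0], [0.224, 0.975, -0.0], [0.0, -0.0, -1.0]]
contact_force: [0.2, -0.8, 0.1]
finger_gap: 0.354
finger_force: 0.0
```

drive_tool(rows=[[[-1,-1,0],[0,0,0],0],[[-1,-1,0],[0,0,0],0],[[-1,-1,0],[0,0,0],0],[[-1,-1,0],[0,0,0],0],[[-1,-1,0],[0,0,0],0],[[-1,-1,0],[0,0,0],0],[[-1,-1,0],[0,0,0],0],[[-1,-1,0],[0,0,0],0]])

```text
clock: 1.7
tool_pos: [0.4026, 0.1459, 0.2053]
tool_rot: [[-0.975, 0.224, -0.0], [0.224, 0.975, -0.0], [0.0, -0.0, -1.0]]
contact_force: [-0.0, -0.0, 1.0]
finger_gap: 0.006
finger_force: 0.0
```

drive_tool(rows=[[[-1,-0.8,0],[0,0,0],0],[[-1,-0.8,0],[0,0,0],0],[[-1,-0.8,0],[0,0,0],0],[[-1,-0.8,0.5],[0,0,0],0],[[-1,-0.5,0.5],[0,0,0],0],[[-0.7,-0.2,0.5],[0,0,0],0],[[0,0,0],[0,0,0],0]])

```text
clock: 2.4
tool_pos: [0.496, 0.0447, 0.1739]
tool_rot: [[-0.974, 0.225, -0.003], [0.225, 0.974, -0.0], [0.003, -0.001, -1.0]]
contact_force: [0.2, -0.0, 0.4]
finger_gap: 0.006
finger_force: 0.0
```

Run:
```python
from rig import cams
import cv2,numpy as np
w=cams.camera("wrist")["image"][:,:,::-1];s=cams.camera("scene")["image"][150:330,210:450,::-1]
cv2.imwrite("pics/c.png",np.hstack([cv2.resize(w,(400,300)),cv2.resize(s,(400,300))]))
```

```text
(no output)
```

View pics/c.png

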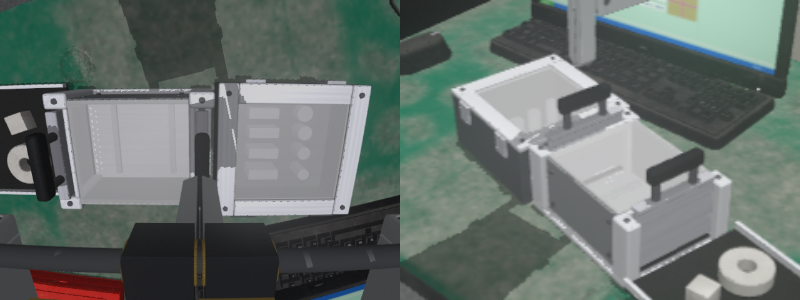

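The wrist view shows the closed fingers at (202,180), in line with the inner bar. The scene view shows the fingertips just above that bar (583,97). I'll descend onto it in stages.

drive_tool(rows=[[[0,0,1],[0,0,0],0],[[0,0,0.5],[0,0,0],0],[[0,0,0.2],[0,0,0],0],[[0,0,0.2],[0,0,0],0],[[0,0,0],[0,0,0],0]])

```text
clock: 3.0
tool_pos: [0.4959, 0.0457, 0.1376]
tool_rot: [[-0.975, 0.224, 0.0], [0.224, 0.975, 0.0], [-0.0, 0.0, -1.0]]
contact_force: [-0.0, 0.3, 0.2]
finger_gap: 0.002
finger_force: 0.0
```

drive_tool(rows=[[[0,0,0.15],[0,0,0],0],[[0,0,0.15],[0,0,0],0],[[0,0,0],[0,0,0],0]])

```text
clock: 3.3
tool_pos: [0.4959, 0.0455, 0.1313]
tool_rot: [[-0.975, 0.224, 0.0], [0.224, 0.975, -0.0], [-0.0, 0.0, -1.0]]
contact_force: [0.2, -0.0, 0.1]
finger_gap: 0.007
finger_force: 0.0
```

drive_tool(rows=[[[0,0,0.1],[0,0,0],0],[[0,0,0.1],[0,0,0],0],[[0,0,0],[0,0,0],0]])

```text
clock: 3.6
tool_pos: [0.4961, 0.0455, 0.129]
tool_rot: [[-0.975, 0.224, 0.001], [0.224, 0.975, -0.0], [-0.001, 0.0, -1.0]]
contact_force: [-8.7, 0.1, 20.7]
finger_gap: 0.003
finger_force: 10.5
```

Contact at z = 0.129, the shut height, with a bit too much force. I'll ease off slightly and hold.

drive_tool(rows=[[[0,0,-0.03],[0,0,0],0],[[0,0,0],[0,0,0],0],[[0,0,0],[0,0,0],0],[[0,0,0],[0,0,0],0],[[0,0,0],[0,0,0],0],[[0,0,0],[0,0,0],0]])

```text
clock: 4.2
tool_pos: [0.496, 0.0455, 0.1291]
tool_rot: [[-0.975, 0.224, 0.001], [0.224, 0.975, -0.0], [-0.001, 0.0, -1.0]]
contact_force: [-6.3, 1.3, 14.6]
finger_gap: 0.003
finger_force: 7.4
```

drive_tool(rows=[[[0,0,-1],[0,0,0],0],[[0,0,-1],[0,0,0],0],[[0,0,-1],[0,0,0],0],[[0,-1,0],[0,0,0],50],[[0,-1,0],[0,0,0],50],[[0,-1,0],[0,0,0],50],[[0,-1,0],[0,0,0],50],[[0,-1,0],[0,0,0],50]])

```text
clock: 5.0
tool_pos: [0.4732, -0.0527, 0.1879]
tool_rot: [[-0.975, 0.224, -0.0], [0.224, 0.975, -0.0], [0.0, -0.0, -1.0]]
contact_force: [0.0, -0.2, 0.1]
finger_gap: 0.393
finger_force: 0.0
```

drive_tool(rows=[[[0,-1,0],[0,0,0],50],[[0,-1,0],[0,0,0],50],[[0,-1,0.5],[0,0,0],50],[[0,-0.1,0.5],[0,0,0],50],[[0,0,0.5],[0,0,0],50],[[0,0,0],[0,0,0],50]])

```text
clock: 5.6
tool_pos: [0.4591, -0.1116, 0.1565]
tool_rot: [[-0.975, 0.223, -0.002], [0.223, 0.975, 0.001], [0.003, 0.0, -1.0]]
contact_force: [0.5, 0.1, -0.3]
finger_gap: 0.533
finger_force: 0.0
```

Run:
```python
from rig import cams
import cv2,numpy as np
w=cams.camera("wrist")["image"][:,:,::-1];s=cams.camera("scene")["image"][150:330,210:450,::-1]
cv2.imwrite("pics/d.png",np.hstack([cv2.resize(w,(400,300)),cv2.resize(s,(400,300))]))
```

```text
(no output)
```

View pics/d.png

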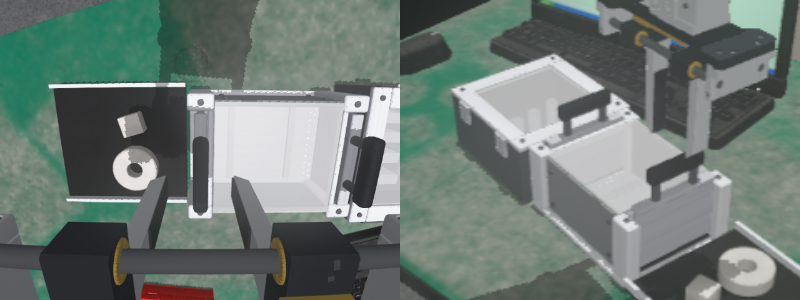

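The wrist view shows the outer bar (200,175) centred between the open fingers (160 and 240). The inner door looks shut in the scene view. Descending to grip.

drive_tool(rows=[[[0,0,0.9],[0,0,0],50],[[0,0,0.9],[0,0,0],50],[[0,0,0.6],[0,0,0],50],[[0,0,0.2],[0,0,0],50],[[0,0,0],[0,0,0],50]], force=30)

```text
clock: 6.2
tool_pos: [0.4597, -0.1122, 0.1061]
tool_rot: [[-0.975, 0.223, -0.0], [0.223, 0.975, 0.0], [0.0, -0.0, -1.0]]
contact_force: [0.5, 0.0, 0.5]
finger_gap: 0.535
finger_force: 0.0
```

drive_tool(rows=[[[0,0,0],[0,0,0],8],[[0,0,0],[0,0,0],8],[[0,0,0],[0,0,0],8],[[0,0,0],[0,0,0],8],[[0,0,0],[0,0,0],8],[[0,0,0],[0,0,0],8]])

```text
clock: 6.8
tool_pos: [0.46, -0.111, 0.1062]
tool_rot: [[-0.975, 0.224, 0.001], [0.224, 0.975, 0.003], [-0.0, 0.003, -1.0]]
contact_force: [3.4, 13.6, 0.3]
finger_gap: 0.146
finger_force: 30.0
```

drive_tool(rows=[[[0,0.07,0],[0,0,0],8],[[0,0,-0.2],[0,0,0],8],[[0,0,-0.3],[0,0,0],8],[[0,0,-0.3],[0,0,0],8],[[0,0,-0.3],[0,0,0],8],[[0,0,-0.3],[0,0,0],8],[[0,0,-0.3],[0,0,0],8],[[0,0,0],[0,0,0],8]])

```text
clock: 7.6
tool_pos: [0.4601, -0.1109, 0.1411]
tool_rot: [[-0.975, 0.224, 0.001], [0.224, 0.975, 0.0], [-0.001, 0.0, -1.0]]
contact_force: [0.2, 4.3, 1.4]
finger_gap: 0.146
finger_force: 30.0
```

drive_tool(rows=[[[0,0,-0.3],[0,0,0],8],[[0,0,-0.3],[0,0,0],8],[[0,0,-0.2],[0,0,0],8],[[0,0,0],[0,0,0],8]])

```text
clock: 8.0
tool_pos: [0.46, -0.1109, 0.1566]
tool_rot: [[-0.975, 0.224, 0.0], [0.224, 0.975, 0.0], [-0.0, 0.0, -1.0]]
contact_force: [0.3, 4.2, 1.2]
finger_gap: 0.148
finger_force: 30.0
```

drive_tool(rows=[[[0,0,-0.15],[0,0,0],8],[[0,0,-0.1],[0,0,0],8],[[0,0,0],[0,0,0],8]])

```text
clock: 8.3
tool_pos: [0.46, -0.1109, 0.1606]
tool_rot: [[-0.975, 0.224, -0.0], [0.224, 0.975, 0.0], [0.0, 0.0, -1.0]]
contact_force: [6.2, 2.5, -6.8]
finger_gap: 0.148
finger_force: 30.0
```

The door has risen 54.5 mm, and the downward force suggests it has reached the top stop. I'll release it and retreat upward.

drive_tool(rows=[[[0,0,0.03],[0,0,0],50],[[0,0,0],[0,0,0],50],[[0,0,0],[0,0,0],50],[[0,0,0],[0,0,0],50]])

```text
clock: 8.7
tool_pos: [0.4599, -0.1111, 0.1606]
tool_rot: [[-0.975, 0.224, 0.0], [0.224, 0.975, -0.0], [-0.0, -0.0, -1.0]]
contact_force: [0.6, 0.4, 0.4]
finger_gap: 0.45
finger_force: 0.0
```

drive_tool(rows=[[[0,0,-0.5],[0,0,0],50],[[0,0,-0.8],[0,0,0],50],[[0,0,-0.8],[0,0,0],50],[[0,0,-1],[0,0,0],50],[[0,0,-1],[0,0,0],50],[[0,0,0],[0,0,0],50],[[0,0,0],[0,0,0],50]])

```text
clock: 9.4
tool_pos: [0.4599, -0.111, 0.2424]
tool_rot: [[-0.975, 0.224, 0.0], [0.224, 0.975, -0.0], [-0.0, -0.0, -1.0]]
contact_force: [0.6, 0.1, -1.1]
finger_gap: 0.531
finger_force: 0.0
```

Run:
```python
from rig import cams
import cv2,numpy as np
w=cams.camera("wrist")["image"][:,:,::-1];s=cams.camera("scene")["image"][150:330,210:450,::-1]
cv2.imwrite("pics/e.png",np.hstack([cv2.resize(w,(400,300)),cv2.resize(s,(400,300))]))
```

```text
(no output)
```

View pics/e.png

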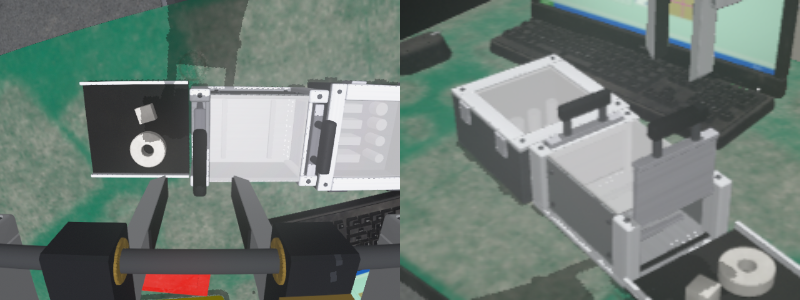

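The outer door stands raised, with its bar at (675,122) and the opening visible at (660,225). The inner bar (583,103) is down, the block is undisturbed and the fingers are clear.

```bash
python3 -c "
from rig import ticket
print(ticket.hand_in())"
```

```text
the job is handed in; nothing more can be done
None
```

I pressed the inner (left) door against its stop at its shut height for over half a second, then lifted the outer (right) door about 54 mm to its upper stop and let go; the last picture shows it open, the inner door down and the block in place, and the job is handed in with no verdict returned.

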